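Draw out the throwing gauge to its 100 mm mark

TASK

Check the clay bowl on the banding wheel with the throwing gauge. First slide the black guard all the way back off the gauge's needle, then press the lock button on top of the gauge fully in (it stays in, and the arm springs back into its tube), then draw the arm out until its 100 mm mark stands at the mouth of the tube and hold it there over the rim. The spring would pull it in again, so finish while still holding the arm at that mark; do not touch the bowl, and leave the other things on the bench where they are.

Things in the scene. Friction and masses are not known exactly. Their poses are not given: they have to be found in the camera images.
- stand: Bench stand of the throwing gauge, fixed: a cast-iron plate 170 x 120 x 18 mm with a steel mast 16 mm in diameter, 226 mm tall. Origin on the bench under the mast's axis. The gauge head is clamped on the mast.
- gauge: Gauge head, fixed on the mast 160 to 180 mm up. Origin: on the mast's axis, level with the arm's axis; x level, outwards along the arm (the way it is drawn out), z up. Outer tube, aluminium, 22 mm square, axis at y = +30 mm, x -120 to +80 mm (mouth). Grey lock housing 40 x 34 x 36 mm round it at x = 52 mm. Boss and clamp screw within x +-20, y +-47 mm.
- tube_mouth (a point): Middle of the outer tube's mouth, on the arm's axis; axes as gauge. The scale is read here.
- pointer (a joint): How far the arm (14 mm square steel bar) is out of the tube, m: 0 in, 0.150 fully out. Black marks on its top every 10 mm, long ones every 50; the mark at the mouth is the reading and this value (100 mm mark = 0.100, second long one). Starts locked at a mark from 10 to 50 mm, 2 mm play. Unlocked, a spring (2 N at 0, 4 N at 0.100) and drag act: it runs back to 0 at up to 0.2 m/s.
- pull_grip (a point): Centre of the dark wooden pull grip fixed on the arm: a block 24 mm along the arm, 30 mm across, 36 mm tall (15 mm below to 21 mm above the arm's axis), centred 24 mm beyond the tube's mouth when the arm is fully in; moves with the arm; axes as gauge. Taken from above, across the arm.
- guard (a joint): Needle guard, a black plastic sleeve that slides on the front of the arm, m: 0 = forward, covering the needle; 0.048 = fully back towards the tube, needle bare. A ball detent of about 4 N holds it at each end; between them it slides easily. The locked arm takes the push.
- guard_mid (a point): On the guard's axis (the arm's axis), at the middle of its 22 mm round body, 40 mm long; x along the arm outwards. Its 26 mm wide, 6 mm long collar is at its rear, 21 to 27 mm behind this point. With the guard fully back, the collar stands 4 mm in front of the pull grip.
- lock (a joint): Lock button, in m: 0 = out (arm locked), 0.007 = fully in (arm free). Pressed straight down; it clicks over at about 4 N near half way and stays in by itself.
- button_top (a point): Middle of the top face of the lock button, a black cap 22 mm in diameter on the grey housing; 30 mm above the arm's axis when out, 23 mm when in (the steel ring round it is at 21 mm).
- needle_tip (a point): Tip of the needle at the arm's front end, 3 mm in diameter, 130 mm beyond the tube's mouth when the arm is fully in; it is bare for the last 42 mm once the guard is back.
- wheel: Base of the banding wheel in front of the needle, fixed; origin on the bench under its centre. Its round aluminium table is 180 mm in diameter, top 76 mm above the bench, and turns.
- bowl: The grey clay bowl, leather-hard, standing loose on the banding wheel: 136 mm across the rim, 70 mm high; origin under the middle of its foot. Its rim is 146 mm above the bench; with the arm at 100 mm the needle's tip stands 14 to 34 mm above the near side of the rim.
- loop_tool: Trimming loop tool with a wooden handle, 170 mm long, lying on the bench; bystander.
- rib: Round flat wooden rib, 96 mm in diameter, 7 mm thick, on the bench under the arm; bystander.
- knife: Wooden modelling knife, 175 mm long, flat on the bench; bystander.
- cup: Clay cup, 76 mm in diameter, 85 mm high; bystander.
- tool_mug: White mug, 80 mm in diameter, 95 mm high; bystander.
- scraper: Flat steel scraper, 100 x 55 x 4 mm; bystander.
- slip_jar: Terracotta-coloured jar with a white lid, 76 mm in diameter, 105 mm high; bystander.

How it is judged:
On the way, in this order (a step that is already met when the one before it is completed fails the run):
1. the guard is slid fully back from the needle, the arm still locked (value of joint guard above 0.045 m), for 0.2 s.
2. the lock button is pressed in and the arm is free (value of joint lock above 0.005 m), for 0.2 s.
3. the fingers hold the arm out at the 100 mm mark (value of joint guard above 0.045 m and value of joint lock above 0.005 m and value of joint pointer between 0.096 and 0.104 m and contact force between the fingers and gauge above 1.5 N), for 0.3 s.
At the end, for the whole second after the job is handed in: The fingers are still holding the arm (more than 1.5 N on it), at rest, at the 100 mm mark within 4 mm; the guard is within 3 mm of fully back and the lock button is in (at least 5 of its 7 mm) (all of step 3 and velocity of joint pointer between -0.01 and 0.01 m/s); the arm keeps its last pose, push and grip.
It fails at once if the bowl is touched or shifted by more than 10 mm (contact force between any of the fingers, the arm, gauge and bowl above 0.3 N or distance of bowl from where it was at the start of the episode above 0.01 m).
It fails at once if another thing on the bench is shifted by more than 30 mm (distance of any of loop_tool, rib, knife, cup, tool_mug, scraper, slip_jar from where it was at the start of the episode above 0.03 m).
It also fails if it takes over 56 s, if anything falls off the work surface, if the arm or the gripper's body presses on something with over 40 N, if the wrist force passes 120 N, or if a joint passes its speed limit or range.

ROBOT

A 6-joint arm with a two-finger parallel gripper is mounted at the origin on the work surface. World frame = base frame: x ahead of the robot, y to its left, z up, the work surface at z = 0. Lengths are in m, angles in rad, forces in N, time in s.
With the tool pointing down it reaches from about 0.3 to 0.95 m from the base axis. Payload 3.1 kg.
Tool frame: the origin (TCP) lies midway between the tips of the shut fingers; the grasp point (between the pads) lies 19 mm behind it (bot.pinch_z is the distance from the TCP to the grasp point, in m); z points along the fingers, y is the line along which they close (so a half turn about z gives the same grasp; the last joint's range is limited). The gripper opens to 85 mm and grips with 20 to 120 N. Pads are 22 mm wide; open, the fingers measure 114 mm over their backs; the gripper's body (76 mm by 85 mm) begins 54 mm behind the grasp point. The pads swing forward as they close: fully open they stand 13 mm farther back than shut.
Start: joints at [-0.07, 0.308, 1.634, -0, 1.2, -0.07], TCP at [0.625, -0, 0.231] pointing down, gripper open.
Joint ranges: [-3.06, 3.06], [-0.79, 1.96], [0.05, 2.63], [-1.19, 4.34], [0.05, 2.64], [-2.94, 2.94]. Speed limits (rad/s): [2.79, 2.79, 3.14, 3.14, 3.14, 3.14].

INTERFACE

Orientations are given as a unit quaternion [w, x, y, z].
In Python, from cell import monitor, optics, order, bot gives the robot as it stands.
- The arm moves only by the tool move_arm, never from a script. Its argument "commands" is a list of rows, each an object with "dp": the shift along the tool's x, y, z in cm, a list of three; "angular": the turn, a rotation vector about the tool's x, y, z in degrees, a list of three. In form: [{"dp": [x, y, z], "angular": [rx, ry, rz]}, ...]. A call has exactly 10 rows; each row shifts and turns the commanded pose from where the row before left it, along the tool's axes as they then stand; what a row does not reach is not made up. A row lasts 1/12 s, in which the tool goes at most 41.7 mm and 7.16 degrees, less where a joint would pass 70% of its speed; a pose out of reach is approached as far as the arm can. A call is refused whole if a number of a shift passes 4.17 or a number of a turn 7.16, either way. A call with a gripper value outside its range is refused whole. "gripper" is the closure, from -1 (fully open) to 1 (shut), set as the call begins (left out, the last holds). The fingers move at their own pace and stop on an object; the grip force is fixed at half the most. Time passes only in rows, so rows that do not move let the fingers close, or fill a call up. It gives the time, the measured TCP pose, the force, the opening and the grip force at its end, in the units of the state.
- monitor.get_obs(): the state, without advancing time (a new reading comes with each control period).
- optics.capture(name): name is "scene" or "side" or "wrist"; returns the picture (480x640x3 uint8, red, green, blue); there is no depth.
- optics.camera_params(name): a dict with "K" (3x3 intrinsics, pixels), "k1" (the pictures are not rectified: a ray, as slopes to the right and down, at radius r is drawn at 1 + k1 r^2 times it, then the intrinsics apply), "cam_to_world" (4x4, takes a point from camera to world coordinates). Camera axes: x right, y down, z forward; pixel columns grow to the right and rows downward; lengths in m; the calibration is good to about 2 mm. A picture is of the moment at which its call begins: read the wrist's pose just before it. camera_params takes no time and is no camera call; for the wrist camera it gives the pose at the moment of the call.
- order.close_job(): hands the job in; it is judged then, once.
The state is a dict: "time": time; "joint_positions": joint angles; "dq": joint speeds; "tau": joint torques, N m; "ee_pos": TCP position; "orientation": TCP orientation; "contact_force": force on the tool from outside, world axes, zero at the start; "wrist_torque": the same for the moment, N m; "width": finger opening in m; "grip_force": force on a finger pad.
Only numpy, scipy, OpenCV 4.12 (cv2) and the standard library are available. Lean on these libraries where they do the work, as an engineer would, in place of code of your own. Each camera call takes 0.05 s, during which the arm holds its last target. There are 200 camera calls.

## Working session

There is one attempt and no reset: what is moved stays moved. The work goes in short steps, Python scripts to look and compute and a tool call to move; the robot and the scene stay as the last step left them, time stands still between calls to the robot, and variables do not carry over. Pictures are saved under pics/ and viewed, at most 10 in all, crops included, and the job is handed in when it is done.

Besides the shell and the picture viewer there is one more tool, called after ">>>" as name(argument=value, ...) on one line, values as JSON. move_arm: Moves the arm, as the interface text tells. Its arguments: {"type":"object","properties":{"commands":{"type":"array","items":{"type":"object","properties":{"dp":{"type":"array","items":{"type":"number"}},"angular":{"type":"array","items":{"type":"number"}}}}},"gripper":{"type":"number"}},"required":["commands"]}

```bash
ls; mkdir -p pics; cat > h.py <<'E'
import numpy as np, cv2
from cell import monitor, optics, order, bot
from scipy.spatial.transform import Rotation as R
def ray(name,uv,P=None):
    P=P or optics.camera_params(name); K=np.array(P["K"]);k1=P["k1"];T=np.array(P["cam_to_world"])
    d=np.array([(uv[0]-K[0,2])/K[0,0],(uv[1]-K[1,2])/K[1,1]]); s=d.copy()
    for _ in range(30): s=d/(1+k1*(s@s))
    return T[:3,3],T[:3,:3]@np.array([*s,1])
def onz(name,uv,z,P=None):
    o,d=ray(name,uv,P); return o+d*(z-o[2])/d[2]
def proj(name,p,P=None):
    P=P or optics.camera_params(name); K=np.array(P["K"]);T=np.array(P["cam_to_world"])
    c=T[:3,:3].T@(np.array(p)-T[:3,3]); s=c[:2]/c[2]; s=s*(1+P["k1"]*(s@s)); return K[:2,:2]@s+K[:2,2]
def tri(rs):
    A=np.zeros((3,3));b=np.zeros(3)
    for o,d in rs:
        d=d/np.linalg.norm(d);M=np.eye(3)-np.outer(d,d);A+=M;b+=M@o
    p=np.linalg.solve(A,b); return p,[np.linalg.norm(np.cross(p-o,d/np.linalg.norm(d))) for o,d in rs]
E
python3 - <<'E'
from h import *
for n in ["scene","side","wrist"]:
    im=optics.capture(n); cv2.imwrite(f"pics/{n}0.png",im[:,:,::-1])
    P=optics.camera_params(n);print(n,np.round(P["cam_to_world"],3).tolist(),P["k1"],P["K"][0])
print(monitor.get_obs())
E
```

```text
pics
scene [[-0.544, 0.613, -0.574, 1.049], [0.839, 0.402, -0.366, 0.389], [0.007, -0.68, -0.733, 0.769], [0.0, 0.0, 0.0, 1.0]] 0.0431889137710166 [501.0783561    0.         316.88357452]
side [[0.715, -0.432, 0.549, -0.095], [-0.698, -0.417, 0.582, -0.611], [-0.022, -0.8, -0.6, 0.851], [0.0, 0.0, 0.0, 1.0]] 0.04294707118560377 [549.21383613   0.         325.08675401]
wrist [[1.0, 0.0, -0.002, 0.625], [-0.0, -0.965, -0.262, 0.065], [-0.002, 0.262, -0.965, 0.373], [0.0, 0.0, 0.0, 1.0]] -0.05988442357791971 [339.6302445    0.         319.71165466]
{'time': 0.15, 'joint_positions': array([-6.96721208e-02,  3.08845898e-01,  1.63488701e+00, -1.11865859e-05,
        1.19971208e+00, -6.96921793e-02]), 'dq': array([ 0.0009849 , -0.00056561, -0.00538353, -0.00020581,  0.00176851,
        0.00109853]), 'tau': array([-7.71605373e-04, -4.15801048e+01, -2.77146006e+01, -1.83032253e-04,
        6.02632252e-03, -2.39092765e-05]), 'ee_pos': array([6.24350717e-01, 3.21157558e-05, 2.30288831e-01]), 'orientation': array([-6.95486211e-04,  7.07097948e-01,  7.07115007e-01, -6.11641974e-04]), 'contact_force': array([ 0.67269625, -0.12091735,  0.52880386]), 'wrist_torque': array([ 0.07200825, -0.01352948,  0.02424391]), 'grip_force': 0.0, 'width': 0.08538170663963288}
```

View pics/scene0.png

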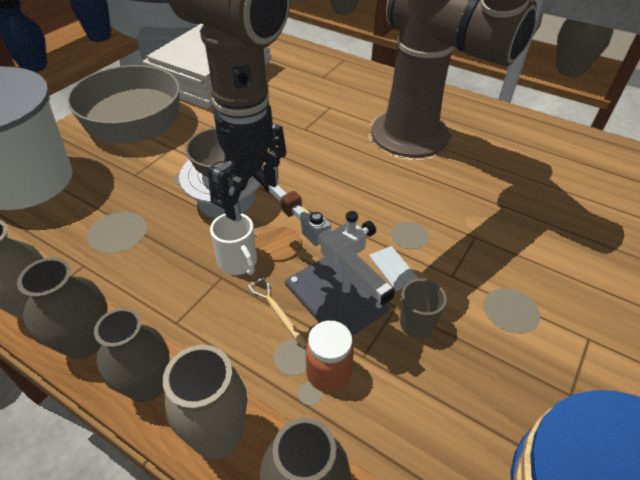

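View pics/side0.png

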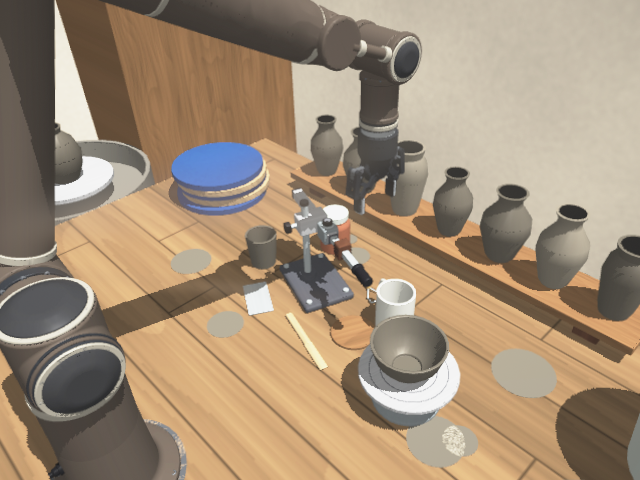

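Scene: gauge head around (345,240), grip (290,203), button (316,218). Side: button (327,223), grip (346,254), guard (362,274), bowl (408,345). Next I'll zoom both for precise points.

```bash
python3 - <<'E'
import cv2,numpy as np
a=cv2.imread("pics/scene0.png")[165:315,235:410]; b=cv2.imread("pics/side0.png")[180:300,270:390]
a=cv2.resize(a,(400*175//175,343)); 
a=cv2.imread("pics/scene0.png")[170:310,250:400]; b=cv2.imread("pics/side0.png")[180:300,270:390]
a=cv2.resize(a,None,fx=2.6,fy=2.6,interpolation=3); b=cv2.resize(b,None,fx=3.3,fy=3.3,interpolation=3)
c=np.zeros((400,800,3),np.uint8); c[:364,:390]=a[:400,:390]; c[:396,400:796]=b
cv2.imwrite("pics/c1.png",c)
E
```

```text
(no output)
```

View pics/c1.png

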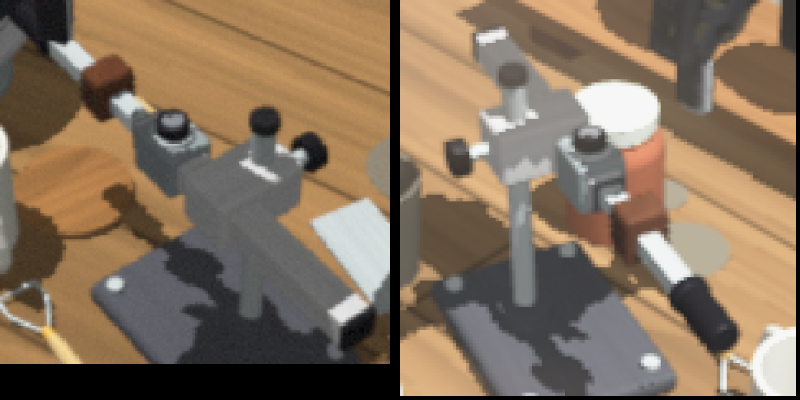

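View pics/wrist0.png

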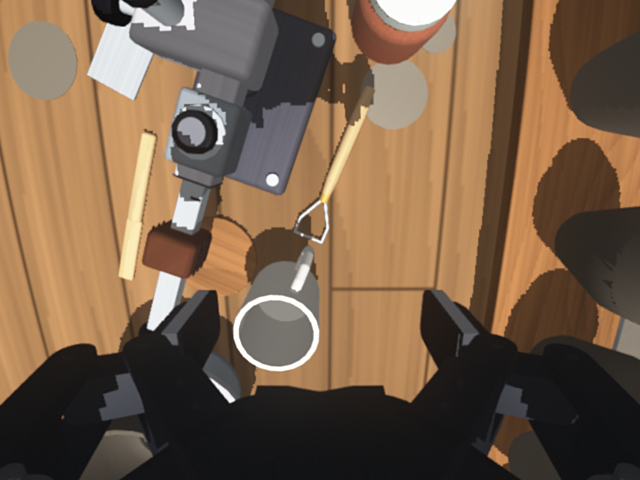

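```bash
python3 - <<'E'
from h import *
s=lambda x,y:(250+x/2.6,170+y/2.6); d=lambda x,y:(270+(x-400)/3.3,180+y/3.3)
def t(nm,w=None,sc=None,si=None):
    r=[ray(n,p) for n,p in (("wrist",w),("scene",sc),("side",si)) if p is not None]
    p,e=tri(r); print(nm,np.round(p,4),np.round(e,4)); return p
b=t("button",(195,131),s(174,120),d(589,135))
g=t("griptop",(170,249),s(107,70),d(638,208))
t("guard front",None,None,None) if 0 else None
print("arm z", b[2]-.03, g[2]-.021)
v=g-b; print("dir deg",np.degrees(np.arctan2(v[1],v[0])),"dist",np.linalg.norm(v[:2]))
za=b[2]-.03
# arm edges in wrist at z top of arm=za+.007
for p in [(180,200),(170,300)]: pass
for p in [(186,212),(166,305)]: print(p,onz("wrist",p,za+.007))
for n,p in (("guard rear",d(683,293)),("guard front",d(724,338)),("tip?",d(724,360))): print(n,onz("side",p,za))
E
```

```text
button [0.5607 0.0743 0.1957] [0.0019 0.0018 0.0002]
griptop [0.5368 0.0076 0.1859] [0.0009 0.0009 0.0002]
arm z 0.1656606175622824 0.16487581193047549
dir deg -109.72897337576858 dist 0.07085065360219545
(186, 212) [0.54423407 0.02699162 0.17266062]
(166, 305) [ 0.52418265 -0.03484909  0.17266062]
guard rear [ 0.51433297 -0.05123695  0.16566062]
guard front [ 0.50123566 -0.09560569  0.16566062]
tip? [ 0.48724589 -0.10823649  0.16566062]
```

>>> move_arm(commands=[{"dp": [-1.6,-2.36,0],"angular": [0,0,0]},{"dp": [-1.6,-2.36,0],"angular": [0,0,0]},{"dp": [-1.6,-2.36,0],"angular": [0,0,0]},{"dp": [-1.6,-2.36,0],"angular": [0,0,0]},{"dp": [-1.6,-2.36,0],"angular": [0,0,0]},{"dp": [0,0,0],"angular": [0,0,6.5]},{"dp": [0,0,0],"angular": [0,0,6.5]},{"dp": [0,0,0],"angular": [0,0,6.5]},{"dp": [0,0,0],"angular": [0,0,0]},{"dp": [0,0,0],"angular": [0,0,0]}], gripper=-1)

```text
time: 0.98
ee_pos: [0.5068, -0.08, 0.2311]
orientation: [-0.0, 0.816, 0.578, -0.0]
contact_force: [-0.6, 0.2, -0.4]
width: 0.0856
grip_force: 0.0
```

```bash
python3 - <<'E'
from h import *
o=monitor.get_obs();print(o["time"],o["ee_pos"],R.from_quat(np.roll(o["orientation"],-1)).as_matrix().round(3),o["contact_force"])
P=optics.camera_params("wrist")
im=optics.capture("wrist"); cv2.imwrite("pics/w1.png",im[:,:,::-1])
np.save("w1P.npy",P,allow_pickle=True)
for n in ("scene","side"): cv2.imwrite(f"pics/{n}1.png",optics.capture(n)[:,:,::-1])
E
```

```text
0.9833 [ 0.50677772 -0.08003008  0.23106759] [[ 0.331  0.944 -0.   ]
 [ 0.944 -0.331  0.   ]
 [-0.    -0.    -1.   ]] [-0.55677543  0.20820506 -0.41154165]
```

View pics/w1.png

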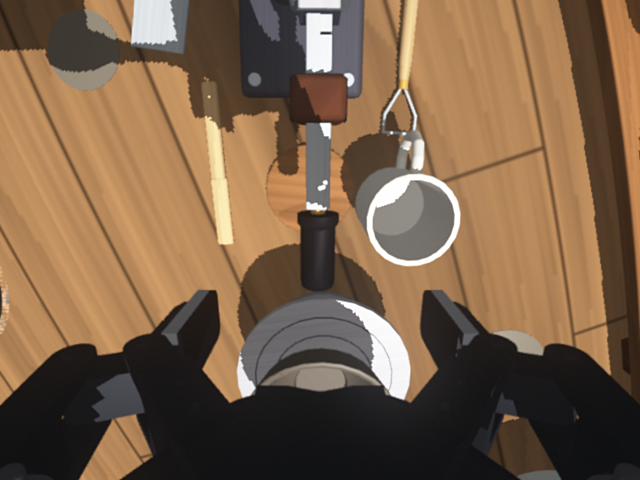

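Arm now runs straight down the image at column ~319; grip top rows 74–123, guard collar row 212 to front row 290; bowl rim near edge around row 362.

```bash
python3 - <<'E'
from h import *
P=np.load("w1P.npy",allow_pickle=True).item()
t=np.array([.50678,-.08003]); X=np.array([.331,.944]);Y=np.array([.944,-.331])
for nm,uv,z in (("collar rear top",(318,212),.179),("body front top",(318,289),.177),("body sides L",(301,260),.166),("R",(335,260),.166),("grip rear top",(321,75),.187),("grip front top",(321,100),.187),("housing front/mouth",(321,10),.177),("arm L",(306,200),.173),("arm R",(330,200),.173),("arm L far",(307,130),.173),("arm R far",(331,130),.173),("rim near",(320,362),.146),("mark?",(325,33),.173)):
    p=onz("wrist",uv,z,P); d=p[:2]-t; print(nm,np.round(p,4),"tool x,y mm",np.round([d@X*1e3,d@Y*1e3],1))
E
```

```text
collar rear top [ 0.5164 -0.0535  0.179 ] tool x,y mm [28.3  0.3]
body front top [ 0.5   -0.1    0.177] tool x,y mm [-21.1   0.2]
body sides L [ 0.4948 -0.0818  0.166 ] tool x,y mm [ -5.6 -10.8]
R [ 0.5155 -0.089   0.166 ] tool x,y mm [-5.6 11.2]
grip rear top [0.5421 0.0145 0.187 ] tool x,y mm [101.   2.]
grip front top [0.5381 0.003  0.187 ] tool x,y mm [88.8  2. ]
housing front/mouth [0.5534 0.0466 0.177 ] tool x,y mm [135.    2.1]
arm L [ 0.5117 -0.0453  0.173 ] tool x,y mm [34.4 -6.8]
arm R [ 0.5252 -0.0501  0.173 ] tool x,y mm [34.4  7.5]
arm L far [ 0.5259 -0.0079  0.173 ] tool x,y mm [74.4 -5.8]
arm R far [ 0.5387 -0.0124  0.173 ] tool x,y mm [74.4  7.8]
rim near [ 0.4763 -0.1713  0.146 ] tool x,y mm [-96.2   1.5]
mark? [0.5521 0.0365 0.173 ] tool x,y mm [125.    4.2]
```

>>> move_arm(commands=[{"dp": [0,0,1.5],"angular": [0,0,1]},{"dp": [0,0,1.5],"angular": [0,0,0]},{"dp": [0,0,1.5],"angular": [0,0,0]},{"dp": [0,0,1.5],"angular": [0,0,0]},{"dp": [0,0,1.2],"angular": [0,0,0]},{"dp": [0,0,1.0],"angular": [0,0,0]},{"dp": [0,0,0],"angular": [0,0,0]},{"dp": [0,0,0],"angular": [0,0,0]},{"dp": [0,0,0],"angular": [0,0,0]},{"dp": [0,0,0],"angular": [0,0,0]}])

```text
time: 1.97
ee_pos: [0.5079, -0.0802, 0.1503]
orientation: [0.001, 0.822, 0.57, 0.001]
contact_force: [-0.1, -0.1, -0.3]
width: 0.0854
grip_force: 0.0
```

>>> move_arm(commands=[{"dp": [0,0,0]},{"dp": [0,0,0]},{"dp": [0,0,0]},{"dp": [0,0,0]},{"dp": [0,0,0]},{"dp": [0,0,0]},{"dp": [0,0,0]},{"dp": [0,0,0]},{"dp": [0,0,0]},{"dp": [0,0,0]}], gripper=1)

```text
validation failed for argument at $.co...
```

>>> move_arm(commands=[{"dp": [0,0,0],"angular": [0,0,0]},{"dp": [0,0,0],"angular": [0,0,0]},{"dp": [0,0,0],"angular": [0,0,0]},{"dp": [0,0,0],"angular": [0,0,0]},{"dp": [0,0,0],"angular": [0,0,0]},{"dp": [0,0,0],"angular": [0,0,0]},{"dp": [0,0,0],"angular": [0,0,0]},{"dp": [0,0,0],"angular": [0,0,0]},{"dp": [0,0,0],"angular": [0,0,0]},{"dp": [0,0,0],"angular": [0,0,0]}], gripper=1)

```text
time: 2.8
ee_pos: [0.5054, -0.0794, 0.1496]
orientation: [-0.002, 0.822, 0.57, -0.001]
contact_force: [-4.7, 1.4, 5.6]
width: 0.0201
grip_force: 58.5
```

>>> move_arm(commands=[{"dp": [0.6,0,0],"angular": [0,0,0]},{"dp": [0.6,0,0],"angular": [0,0,0]},{"dp": [0.6,0,0],"angular": [0,0,0]},{"dp": [0.6,0,0],"angular": [0,0,0]},{"dp": [0.6,0,0],"angular": [0,0,0]},{"dp": [0.6,0,0],"angular": [0,0,0]},{"dp": [0.6,0,0],"angular": [0,0,0]},{"dp": [0.4,0,0],"angular": [0,0,0]},{"dp": [0.3,0,0],"angular": [0,0,0]},{"dp": [0,0,0],"angular": [0,0,0]}])

```text
time: 3.63
ee_pos: [0.5216, -0.0341, 0.1496]
orientation: [-0.002, 0.821, 0.571, -0.003]
contact_force: [-6.8, -1.4, 7.6]
width: 0.0203
grip_force: 58.6
```

```bash
python3 - <<'E'
from h import *
o=monitor.get_obs();print(o["time"],o["ee_pos"],o["contact_force"],o["width"],o["grip_force"])
im=optics.capture("wrist"); cv2.imwrite("pics/w2.png",im[:,:,::-1])
E
```

```text
3.6333 [ 0.52161749 -0.03414436  0.1496213 ] [-6.77977904 -1.3540897   7.64048689] 0.020294955966391845 58.628109097480774
```

View pics/w2.png

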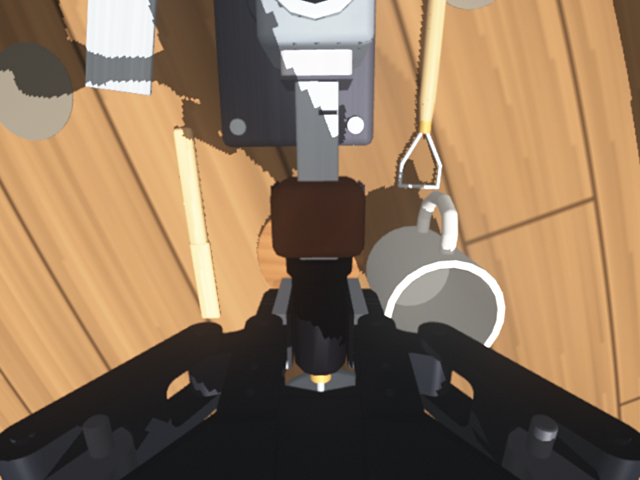

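Guard collar (row ~260) is now just in front of the grip (front face row ~258); needle base visible at (320,380). Nudge a little further to be sure it's seated.

>>> move_arm(commands=[{"dp": [0.1,0,0],"angular": [0,0,0]},{"dp": [0.1,0,0],"angular": [0,0,0]},{"dp": [0.1,0,0],"angular": [0,0,0]},{"dp": [0,0,0],"angular": [0,0,0]},{"dp": [0,0,0],"angular": [0,0,0]},{"dp": [0,0,0],"angular": [0,0,0]},{"dp": [0,0,0],"angular": [0,0,0]},{"dp": [0,0,0],"angular": [0,0,0]},{"dp": [0,0,0],"angular": [0,0,0]},{"dp": [0,0,0],"angular": [0,0,0]}])

```text
time: 4.52
ee_pos: [0.5217, -0.0338, 0.1496]
orientation: [-0.001, 0.821, 0.571, -0.005]
contact_force: [-8.9, -6.7, 8.7]
width: 0.02
grip_force: 58.7
```

>>> move_arm(commands=[{"dp": [0,0,0],"angular": [0,0,0]},{"dp": [0,0,0],"angular": [0,0,0]},{"dp": [0,0,0],"angular": [0,0,0]},{"dp": [0,0,0],"angular": [0,0,0]},{"dp": [0,0,0],"angular": [0,0,0]},{"dp": [0,0,0],"angular": [0,0,0]},{"dp": [0,0,-2.5],"angular": [0,0,0]},{"dp": [0,0,-3],"angular": [0,0,0]},{"dp": [0,0,-3],"angular": [0,0,0]},{"dp": [0,0,0],"angular": [0,0,0]}], gripper=-1)

```text
time: 5.35
ee_pos: [0.5298, -0.0318, 0.2411]
orientation: [0.004, 0.822, 0.57, 0.005]
contact_force: [1.0, -0.8, 1.1]
width: 0.0851
grip_force: 0.0
```

```bash
python3 - <<'E'
from h import *
o=monitor.get_obs();print(o["time"],o["ee_pos"],R.from_quat(np.roll(o["orientation"],-1)).as_matrix().round(3),o["contact_force"])
P=optics.camera_params("wrist");np.save("w3P.npy",P,allow_pickle=True)
im=optics.capture("wrist"); cv2.imwrite("pics/w3.png",im[:,:,::-1])
E
```

```text
5.35 [ 0.52984321 -0.03177422  0.24107796] [[ 0.35   0.937  0.012]
 [ 0.937 -0.35  -0.002]
 [ 0.003  0.012 -1.   ]] [ 1.0494268  -0.81374868  1.10495697]
```

View pics/w3.png

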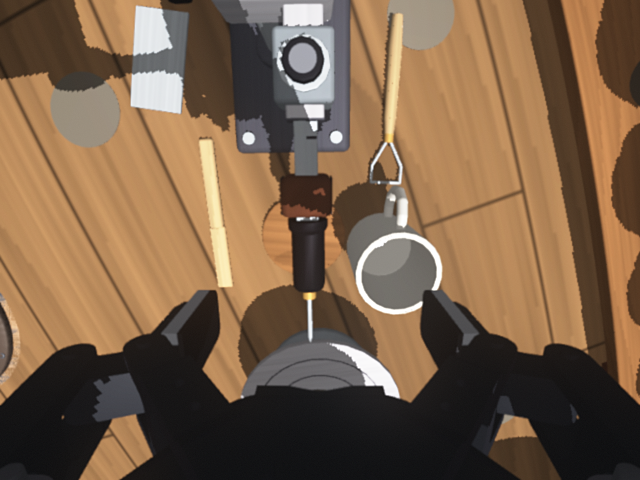

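Guard is back against the grip (rows 218–290), needle bare (rows 295–340); button centre at (303,62).

```bash
python3 - <<'E'
from h import *
P=np.load("w3P.npy",allow_pickle=True).item()
o=monitor.get_obs();t=o["ee_pos"];M=R.from_quat(np.roll(o["orientation"],-1)).as_matrix();print(t,M.round(3))
for nm,uv,z in (("button",(303,62),.196),("grip front top",(306,205),.187),("collar rear",(308,219),.179),("mouth",(306,106),.177),("armL",(294,160),.173),("armR",(318,160),.173),("guard sides",(309,260),.166)):
    p=onz("wrist",uv,z,P); print(nm,np.round(p,4),"tool mm",np.round((p-t)@M*1e3,1))
print("from orig button est",np.round((np.array([.5607,.0743,.196])-t)@M*1e3,1))
E
```

```text
[ 0.5283839  -0.03158925  0.2384891 ] [[ 0.35   0.937  0.009]
 [ 0.937 -0.35  -0.001]
 [ 0.002  0.009 -1.   ]]
button [0.5613 0.0713 0.196 ] tool mm [107.8  -5.5  42.7]
grip front top [5.355e-01 5.000e-04 1.870e-01] tool mm [32.5 -5.  51.5]
collar rear [ 0.5328 -0.0092  0.179 ] tool mm [22.4 -4.2 59.5]
mouth [0.5554 0.0529 0.177 ] tool mm [88.5 -4.8 61.6]
armL [0.5374 0.0268 0.173 ] tool mm [ 57.8 -12.6  65.5]
armR [0.5511 0.0217 0.173 ] tool mm [57.7  2.  65.6]
guard sides [ 0.5221 -0.0382  0.166 ] tool mm [-8.6 -4.2 72.4]
from orig button est [110.4  -7.2  42.6]
```

>>> move_arm(commands=[{"dp": [2.2,-0.1,0],"angular": [0,0,0]},{"dp": [2.2,-0.1,0],"angular": [0,0,0]},{"dp": [2.2,-0.1,0],"angular": [0,0,0]},{"dp": [2.2,-0.15,0],"angular": [0,0,0]},{"dp": [2.0,-0.1,0],"angular": [0,0,0]},{"dp": [0,0,0],"angular": [0,0,0]},{"dp": [0,0,0],"angular": [0,0,0]},{"dp": [0,0,0],"angular": [0,0,0]},{"dp": [0,0,0],"angular": [0,0,0]},{"dp": [0,0,0],"angular": [0,0,0]}], gripper=1)

```text
time: 6.23
ee_pos: [0.5575, 0.0708, 0.2339]
orientation: [-0.0, 0.822, 0.57, -0.0]
contact_force: [-0.3, -0.1, 1.0]
width: -0.0003
grip_force: 0.0
```

```bash
python3 - <<'E'
from h import *
o=monitor.get_obs();t=o["ee_pos"];M=R.from_quat(np.roll(o["orientation"],-1)).as_matrix();print(o["time"],t,M.round(3),o["contact_force"],o["width"])
for z in (.0713,.0743): print(np.round((np.array([.561,z,.196])-t)@M*1e3,1))
a=optics.capture("scene"); b=optics.capture("side")
c=np.zeros((360,800,3),np.uint8); c[:,:395]=cv2.resize(a[160:280,250:382],(395,360)); c[:,405:]=cv2.resize(b[150:270,260:392],(395,360))
cv2.imwrite("pics/c4.png",c[:,:,::-1])
E
```

```text
6.2333 [0.55748304 0.07081201 0.23392678] [[ 0.351  0.936 -0.001]
 [ 0.936 -0.351 -0.   ]
 [-0.001 -0.001 -1.   ]] [-0.2860178  -0.13928618  1.02404903] -0.00027854462084854844
[ 1.7  3.1 37.9]
[ 4.5  2.1 37.9]
```

View pics/c4.png

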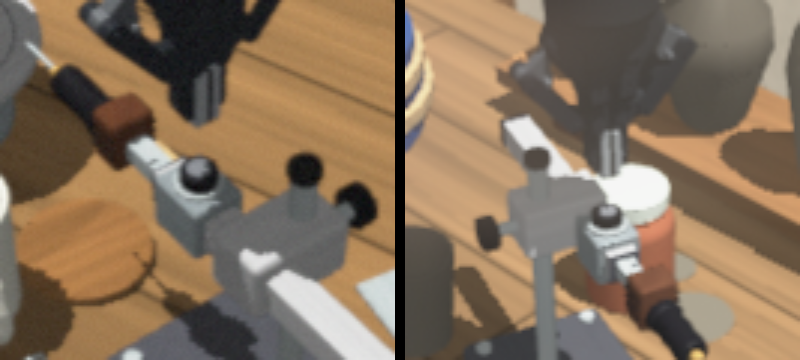

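Fingers shut, hovering over the button; aligned apart from ~3 mm.

>>> move_arm(commands=[{"dp": [0.3,0.25,0],"angular": [0,0,0]},{"dp": [0,0,1],"angular": [0,0,0]},{"dp": [0,0,1],"angular": [0,0,0]},{"dp": [0,0,1],"angular": [0,0,0]},{"dp": [0,0,0.4],"angular": [0,0,0]},{"dp": [0,0,0.2],"angular": [0,0,0]},{"dp": [0,0,0.2],"angular": [0,0,0]},{"dp": [0,0,0.2],"angular": [0,0,0]},{"dp": [0,0,0.2],"angular": [0,0,0]},{"dp": [0,0,0],"angular": [0,0,0]}])

```text
time: 7.17
ee_pos: [0.5618, 0.0738, 0.1924]
orientation: [0.0, 0.822, 0.57, 0.001]
contact_force: [0.6, -0.4, -0.3]
width: 0.0001
grip_force: 0.0
```

>>> move_arm(commands=[{"dp": [0,0,0.1],"angular": [0,0,0]},{"dp": [0,0,0.1],"angular": [0,0,0]},{"dp": [0,0,0.1],"angular": [0,0,0]},{"dp": [0,0,0.1],"angular": [0,0,0]},{"dp": [0,0,0.1],"angular": [0,0,0]},{"dp": [0,0,0.1],"angular": [0,0,0]},{"dp": [0,0,0],"angular": [0,0,0]},{"dp": [0,0,0],"angular": [0,0,0]},{"dp": [0,0,0],"angular": [0,0,0]},{"dp": [0,0,0],"angular": [0,0,0]}])

```text
time: 8.0
ee_pos: [0.562, 0.0738, 0.192]
orientation: [0.001, 0.822, 0.57, 0.001]
contact_force: [-9.2, -1.1, 24.9]
width: 0.0001
grip_force: 11.9
```

```bash
python3 - <<'E'
from h import *
im=optics.capture("wrist"); cv2.imwrite("pics/w5.png",im[:,:,::-1])
print(monitor.get_obs()["ee_pos"],monitor.get_obs()["contact_force"])
a=optics.capture("scene"); b=optics.capture("side")
c=np.zeros((600,800,3),np.uint8); c[:360,:395]=cv2.resize(a[160:280,250:382],(395,360)); c[:360,405:]=cv2.resize(b[150:270,260:392],(395,360))
c[365:600,:320]=cv2.resize(im,(320,235))
cv2.imwrite("pics/c5.png",c[:,:,::-1])
E
```

```text
[0.56203815 0.07376714 0.19206291] [-9.23263642 -0.52056439 24.10318709]
```

View pics/c5.png

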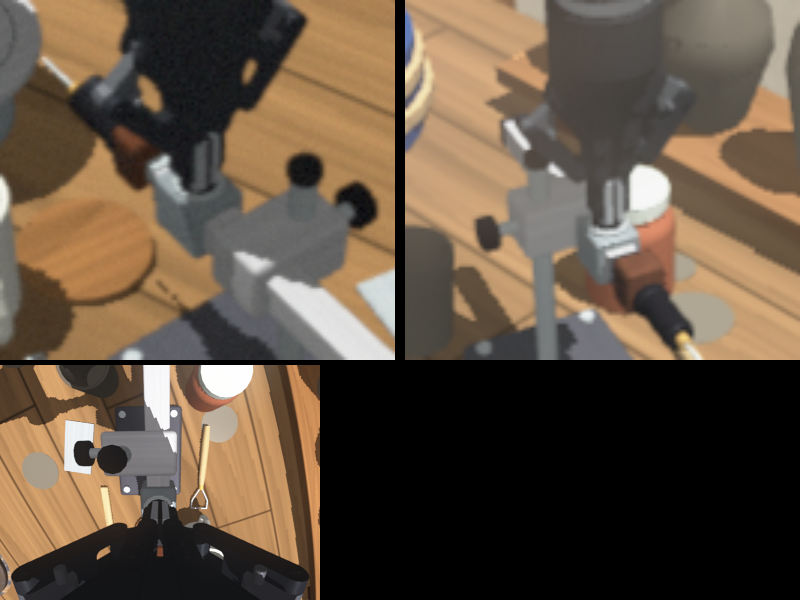

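Button pressed to the stop (24 N at z=0.192), and the grip has moved up against the housing. Lift, move over the grip, open.

>>> move_arm(commands=[{"dp": [0,0,-1],"angular": [0,0,0]},{"dp": [0,0,-2],"angular": [0,0,0]},{"dp": [0,0,-2],"angular": [0,0,0]},{"dp": [0,0,-1.5],"angular": [0,0,0]},{"dp": [-2,0,0],"angular": [0,0,0]},{"dp": [-2,0,0],"angular": [0,0,0]},{"dp": [-1.2,0,0],"angular": [0,0,0]},{"dp": [0,0,0],"angular": [0,0,0]},{"dp": [0,0,0],"angular": [0,0,0]},{"dp": [0,0,0],"angular": [0,0,0]}])

```text
time: 8.98
ee_pos: [0.5433, 0.0254, 0.251]
orientation: [-0.0, 0.822, 0.57, 0.0]
contact_force: [-0.5, -0.7, -0.5]
width: 0.0001
grip_force: 0.0
```

>>> move_arm(commands=[{"dp": [0,0,0],"angular": [0,0,0]},{"dp": [0,0,0],"angular": [0,0,0]},{"dp": [0,0,0],"angular": [0,0,0]},{"dp": [0,0,0],"angular": [0,0,0]},{"dp": [0,0,0],"angular": [0,0,0]},{"dp": [0,0,0],"angular": [0,0,0]},{"dp": [0,0,0],"angular": [0,0,0]},{"dp": [0,0,0],"angular": [0,0,0]},{"dp": [0,0,0],"angular": [0,0,0]},{"dp": [0,0,0],"angular": [0,0,0]}], gripper=-1)

```text
time: 9.82
ee_pos: [0.5431, 0.025, 0.2513]
orientation: [0.0, 0.822, 0.57, 0.0]
contact_force: [-0.8, 0.0, -0.5]
width: 0.0854
grip_force: 0.0
```

```bash
python3 - <<'E'
from h import *
P=optics.camera_params("wrist");np.save("w6P.npy",P,allow_pickle=True)
o=monitor.get_obs();print(o["time"],o["ee_pos"],R.from_quat(np.roll(o["orientation"],-1)).as_matrix().round(3))
im=optics.capture("wrist"); b=optics.capture("side"); a=optics.capture("scene")
c=np.zeros((600,800,3),np.uint8); c[:300,:400]=cv2.resize(a[160:280,240:400],(400,300)); c[:300,400:]=cv2.resize(b[180:300,260:420],(400,300))
c[300:,200:600]=cv2.resize(im[110:350,160:480],(400,300))
cv2.imwrite("pics/c6.png",c[:,:,::-1])
E
```

```text
9.8167 [0.54308817 0.0249633  0.25133336] [[ 0.35   0.937  0.   ]
 [ 0.937 -0.35   0.   ]
 [ 0.     0.    -1.   ]]
```

View pics/c6.png

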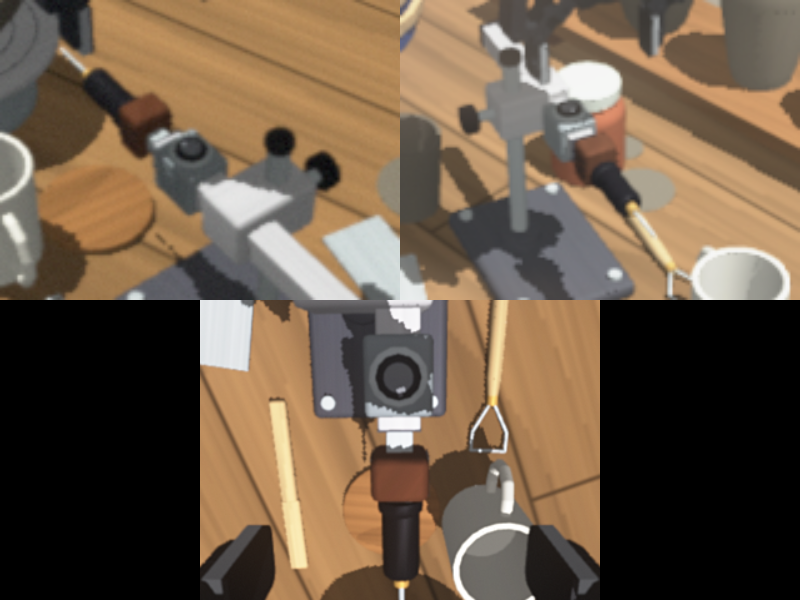

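The picture shows the button flush, arm fully in, guard still against the grip (all 10 views used). Compute the grip position in the tool frame.

```bash
python3 - <<'E'
from h import *
P=np.load("w6P.npy",allow_pickle=True).item()
o=monitor.get_obs();t=o["ee_pos"];M=R.from_quat(np.roll(o["orientation"],-1)).as_matrix()
for nm,uv,z in (("button",(319.2,171.6),.192),("mouth",(320,214),.180),("mouth low",(320,214),.174),("grip rear top",(320,228),.190),("collar rear",(320.5,272),.182)):
    p=onz("wrist",uv,z,P); print(nm,"tool mm",np.round((p-t)@M*1e3,1))
im=cv2.cvtColor(cv2.imread("pics/c6.png"),cv2.COLOR_BGR2HSV)[300:,200:600]
# brown grip mask
m=((im[...,0]<12)&(im[...,1]>110)&(im[...,2]<130)).astype(np.uint8)
n,l,s,c=cv2.connectedComponentsWithStats(m); i=l[180,200]; print(i,s[i],c[i])
E
```

```text
button tool mm [51.   1.1 59.3]
mouth tool mm [23.4  1.6 71.3]
mouth low tool mm [22.2  1.6 77.3]
grip rear top tool mm [16.5  1.6 61.3]
collar rear tool mm [-15.4   1.9  69.3]
5 [ 170  155   61   49 2325] [198.39010753 178.60086022]
```

>>> move_arm(commands=[{"dp": [0,0.15,1.5],"angular": [0,0,0]},{"dp": [0,0,1.5],"angular": [0,0,0]},{"dp": [0,0,1.5],"angular": [0,0,0]},{"dp": [0,0,1.5],"angular": [0,0,0]},{"dp": [0,0,1.5],"angular": [0,0,0]},{"dp": [0,0,1.2],"angular": [0,0,0]},{"dp": [0,0,0.9],"angular": [0,0,0]},{"dp": [0,0,0],"angular": [0,0,0]},{"dp": [0,0,0],"angular": [0,0,0]},{"dp": [0,0,0],"angular": [0,0,0]}])

```text
time: 10.8
ee_pos: [0.5452, 0.0244, 0.1561]
orientation: [0.0, 0.822, 0.57, 0.001]
contact_force: [-0.3, 0.1, -0.2]
width: 0.0852
grip_force: 0.0
```

>>> move_arm(commands=[{"dp": [0,0,0],"angular": [0,0,0]},{"dp": [0,0,0],"angular": [0,0,0]},{"dp": [0,0,0],"angular": [0,0,0]},{"dp": [0,0,0],"angular": [0,0,0]},{"dp": [0,0,0],"angular": [0,0,0]},{"dp": [0,0,0],"angular": [0,0,0]},{"dp": [0,0,0],"angular": [0,0,0]},{"dp": [0,0,0],"angular": [0,0,0]},{"dp": [0,0,0],"angular": [0,0,0]},{"dp": [0,0,0],"angular": [0,0,0]}], gripper=1)

```text
time: 11.63
ee_pos: [0.5429, 0.0251, 0.1559]
orientation: [-0.001, 0.821, 0.571, -0.001]
contact_force: [-5.4, 2.0, 6.3]
width: 0.0293
grip_force: 60.6
```

>>> move_arm(commands=[{"dp": [-0.5,0,0],"angular": [0,0,0]},{"dp": [-1,0,0],"angular": [0,0,0]},{"dp": [-1.2,0,0],"angular": [0,0,0]},{"dp": [-1.2,0,0],"angular": [0,0,0]},{"dp": [-1.2,0,0],"angular": [0,0,0]},{"dp": [-1.2,0,0],"angular": [0,0,0]},{"dp": [-1.2,0,0],"angular": [0,0,0]},{"dp": [-1,0,0],"angular": [0,0,0]},{"dp": [-0.8,0,0],"angular": [0,0,0]},{"dp": [0,0,0],"angular": [0,0,0]}])

```text
time: 12.47
ee_pos: [0.5114, -0.0625, 0.1559]
orientation: [-0.001, 0.822, 0.57, 0.0]
contact_force: [-1.4, 3.9, 4.7]
width: 0.0296
grip_force: 60.6
```

```bash
python3 - <<'E'
from h import *
P=optics.camera_params("wrist")
o=monitor.get_obs();t=o["ee_pos"];M=R.from_quat(np.roll(o["orientation"],-1)).as_matrix()
print(o["time"],t,o["contact_force"],o["grip_force"],"pulled mm",np.linalg.norm(t[:2]-[.5429,.0251])*1e3,M.round(3).tolist())
im=optics.capture("wrist"); cv2.imwrite("pics/w7.png",im[:,:,::-1])
# profile of gray along arm, on the arm top z=.176, tool y in a few offsets, versus distance along +x from TCP
g=cv2.cvtColor(im,cv2.COLOR_RGB2GRAY)
for yy in (-4,0,4):
    row=[]
    for x in range(14,140,2):
        p=t+M@np.array([x/1e3,yy/1e3,0]); p[2]=.176; u=proj("wrist",p,P); row.append(int(g[int(round(u[1])),int(round(u[0]))]) if 0<=u[1]<480 else -1)
    print(yy,row)
E
```

```text
12.4667 [ 0.51139537 -0.06248051  0.15591345] [-1.3653475   3.90405593  4.71055381] 60.602408051490784 pulled mm 93.07462998315609 [[0.35, 0.937, -0.001], [0.937, -0.35, 0.001], [0.001, -0.001, -1.0]]
-4 [120, 119, 120, 121, 121, 122, 121, 120, 122, 119, 119, 118, 120, 119, 120, 119, 117, 119, 118, 119, 117, 118, 117, 117, 117, 117, 117, 117, 116, 78, 114, 117, 117, 118, 240, 241, 241, 241, 241, 240, 239, 239, 239, 239, 239, 239, 238, 239, 238, -1, -1, -1, -1, -1, -1, -1, -1, -1, -1, -1, -1, -1, -1]
0 [119, 119, 121, 118, 120, 118, 119, 120, 120, 119, 119, 119, 119, 118, 117, 119, 117, 118, 117, 118, 116, 116, 117, 117, 117, 117, 117, 118, 117, 94, 113, 118, 113, 242, 243, 243, 242, 241, 242, 242, 243, 242, 241, 241, 241, 241, 240, 240, 240, -1, -1, -1, -1, -1, -1, -1, -1, -1, -1, -1, -1, -1, -1]
4 [118, 117, 117, 117, 118, 117, 118, 118, 119, 83, 114, 117, 117, 118, 101, 115, 117, 118, 119, 78, 91, 118, 117, 117, 105, 101, 119, 113, 228, 217, 249, 244, 244, 244, 249, 249, 244, 243, 243, 242, 209, 243, 243, 242, 243, 230, 242, 241, 242, -1, -1, -1, -1, -1, -1, -1, -1, -1, -1, -1, -1, -1, -1]
```

>>> move_arm(commands=[{"dp": [-0.4,0,0],"angular": [0,0,0]},{"dp": [-0.3,0,0],"angular": [0,0,0]},{"dp": [0,0,0],"angular": [0,0,0]},{"dp": [0,0,0],"angular": [0,0,0]},{"dp": [0,0,0],"angular": [0,0,0]},{"dp": [0,0,0],"angular": [0,0,0]},{"dp": [0,0,0],"angular": [0,0,0]},{"dp": [0,0,0],"angular": [0,0,0]},{"dp": [0,0,0],"angular": [0,0,0]},{"dp": [0,0,0],"angular": [0,0,0]}])

```text
time: 13.35
ee_pos: [0.5094, -0.0679, 0.1559]
orientation: [-0.001, 0.821, 0.57, 0.0]
contact_force: [-1.5, 4.3, 5.8]
width: 0.029
grip_force: 60.6
```

```bash
python3 - <<'E'
from h import *
o=monitor.get_obs();t=o["ee_pos"];M=R.from_quat(np.roll(o["orientation"],-1)).as_matrix()
print(o["time"],t,o["contact_force"],o["grip_force"],"pulled mm",np.linalg.norm(t[:2]-[.5429,.0251])*1e3)
# mouth & marks in side/scene views: profile along arm top, expressed as distance behind TCP
for n in ("scene","side"):
    im=optics.capture(n); cv2.imwrite(f"pics/{n}8.png",im[:,:,::-1]); g=cv2.cvtColor(im,cv2.COLOR_RGB2GRAY)
    for yy in (-4,0,4):
        row=[]
        for x in range(10,150,3):
            p=t+M@np.array([x/1e3,yy/1e3,0]); p[2]=.176; u=proj(n,p); row.append(int(cv2.getRectSubPix(g,(1,1),tuple(map(float,u)))[0,0]))
        print(n,yy,row)
# guard position: dark pixels ahead of grip along axis, wrist view
P=optics.camera_params("wrist"); g=cv2.cvtColor(optics.capture("wrist"),cv2.COLOR_RGB2GRAY)
print([int(g[int(v[1]),int(v[0])]) for x in range(-14,-75,-3) if (v:=proj("wrist",[*(t+M@np.array([x/1e3,0,0]))[:2],.180],P))[1]<480])
E
```

```text
13.35 [ 0.50944162 -0.06794822  0.15591985] [-1.54019494  4.33006169  5.84747344] 60.60615599155426 pulled mm 98.88091530520136
scene -4 [38, 59, 88, 91, 91, 91, 93, 98, 99, 100, 100, 98, 97, 101, 99, 96, 97, 98, 98, 99, 96, 87, 75, 99, 120, 151, 206, 211, 211, 208, 215, 212, 210, 207, 209, 211, 204, 164, 205, 186, 183, 104, 88, 102, 90, 65, 66]
scene 0 [37, 58, 92, 96, 97, 97, 95, 96, 88, 89, 92, 91, 80, 94, 93, 82, 94, 94, 83, 91, 97, 88, 84, 138, 196, 181, 194, 209, 187, 195, 211, 201, 177, 208, 207, 165, 200, 177, 201, 177, 188, 188, 138, 95, 82, 106, 166]
scene 4 [32, 53, 88, 96, 96, 95, 96, 93, 87, 72, 92, 92, 72, 89, 91, 71, 83, 94, 81, 88, 141, 164, 139, 195, 204, 168, 181, 204, 170, 182, 206, 192, 150, 202, 202, 150, 191, 174, 201, 176, 167, 174, 184, 195, 191, 187, 175]
side -4 [109, 93, 66, 60, 56, 50, 49, 47, 46, 46, 46, 47, 48, 48, 47, 46, 77, 113, 126, 128, 132, 103, 109, 154, 162, 128, 106, 105, 109, 125, 137, 138, 186, 234, 242, 241, 243, 221, 167, 149, 225, 240, 213, 165, 180, 216, 224]
side 0 [112, 110, 86, 60, 59, 51, 48, 47, 47, 46, 46, 46, 46, 46, 46, 46, 45, 45, 45, 68, 81, 123, 199, 232, 211, 182, 129, 107, 106, 110, 128, 138, 146, 217, 214, 224, 238, 229, 156, 167, 228, 244, 217, 181, 188, 224, 225]
side 4 [113, 112, 97, 69, 70, 89, 84, 54, 54, 58, 55, 49, 45, 45, 46, 47, 47, 47, 47, 48, 47, 56, 129, 184, 179, 179, 166, 102, 80, 95, 121, 136, 119, 130, 160, 208, 210, 202, 160, 146, 223, 240, 220, 175, 193, 219, 220]
[88, 89, 39, 39, 33, 35, 32, 25, 23, 23, 22, 23, 21, 22, 23, 21, 22, 21, 20, 20, 20]
```

>>> move_arm(commands=[{"dp": [-0.1,0,0],"angular": [0,0,0]},{"dp": [0,0,0],"angular": [0,0,0]},{"dp": [0,0,0],"angular": [0,0,0]},{"dp": [0,0,0],"angular": [0,0,0]},{"dp": [0,0,0],"angular": [0,0,0]},{"dp": [0,0,0],"angular": [0,0,0]},{"dp": [0,0,0],"angular": [0,0,0]},{"dp": [0,0,0],"angular": [0,0,0]},{"dp": [0,0,0],"angular": [0,0,0]},{"dp": [0,0,0],"angular": [0,0,0]}])

```text
time: 14.33
ee_pos: [0.5091, -0.0688, 0.1559]
orientation: [-0.001, 0.821, 0.57, 0.0]
contact_force: [-1.7, 4.1, 6.3]
width: 0.0295
grip_force: 60.6
```

```bash
python3 - <<'E'
from h import *
o=monitor.get_obs();t=o["ee_pos"];M=R.from_quat(np.roll(o["orientation"],-1)).as_matrix()
print("pulled",np.linalg.norm(t[:2]-[.5429,.0251])*1e3,o["grip_force"],o["dq"].round(4))
P=optics.camera_params("wrist"); g=cv2.cvtColor(optics.capture("wrist"),cv2.COLOR_RGB2GRAY)
for yy in(-4,-2): 
  r=[(x,int(g[int(round(v[1])),int(round(v[0]))])) for x in range(60,116) if (v:=proj("wrist",[*(t+M@np.array([x/1e3,yy/1e3,0]))[:2],.176],P))[1]>=0]
  print(yy,[q for q in r if q[1]<110],r[-1])
print(order.close_job())
E
```

```text
pulled 99.77907959520138 60.60113489627838 [-0.001  -0.0003  0.002   0.0007  0.0014  0.0016]
-4 [(72, 78), (73, 37)] (111, 238)
-2 [(72, 89), (73, 39)] (111, 241)
the job is handed in; nothing more can be done
None
```

I handed the job in with the guard slid fully back, the lock button pressed in, and the gripper holding the arm about 99.8 mm out, at rest. That reading is how far the gripper travelled from the arm's fully-in position. The mouth of the tube was out of the wrist camera's view at that point, and no verdict was returned.

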